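Rebuild a pool line filter: support, disc pack, bayonet cap

ROBOT

A 6-joint arm with a two-finger parallel gripper is mounted at the origin on the work surface. World frame = base frame: x ahead of the robot, y to its left, z up, the work surface at z = 0. Lengths are in m, angles in rad, forces in N, time in s.
With the tool pointing down it reaches from about 0.25 to 0.85 m from the base axis. Payload 12.5 kg.
Tool frame: the origin (TCP) lies on the centre line of the jaws, within the pads' length; the fingertips stand 8 mm ahead of it and the grasp point (between the pads) lies 11 mm behind it (manip.finger_overhang is the distance from the TCP to the fingertips, in m); z points along the fingers, x is the direction in which the jaws open and shut, and the axes are right-handed (so a half turn about z gives the same grasp; the last joint's range is limited). The gripper opens to 93 mm and grips with 3 to 60 N. Pads are 15 mm wide; open, the fingers measure 128 mm over their backs; the gripper's body (75 mm by 188 mm) begins 65 mm behind the grasp point.
Start: joints at [-1.246, 0.351, 1.652, -0, 1.139, -0.085], TCP at [0.219, -0.504, 0.227] pointing down, gripper open.
Joint ranges: [-2.75, 2.75], [-0.79, 2.1], [0.01, 2.65], [-1.57, 4.71], [0.07, 3.14], [-2.87, 2.87]. Speed limits (rad/s): [2.22, 2.22, 2.79, 3.14, 3.14, 3.14].

INTERFACE

Orientations are given as a unit quaternion [w, x, y, z].
In Python, from station import manip gives the robot as it stands. Calls block until the motion is done:
- manip.move_ptp(position, orientation): joint-space move of the TCP to a pose.
- manip.move_linear(position, velocity=0.15, frame=None): straight line of the TCP; frame=None keeps the orientation; velocity is the mean speed in m/s.
- manip.set_joints(angles): joint-space move.
- manip.grip(opening, grip_force=None): opening from 0.0 (shut) to 1.0 (fully open); grip_force is the grip in N (None keeps the last); returns when the fingers have stopped.
- manip.dwell(seconds).
- manip.ik(position, orientation): joint angles nearest the present ones, or None.
- manip.state(): the state.
- manip.camera(name): name is "scene" or "top" or "wrist"; returns (picture, depth): 420x560x3 uint8, red, green, blue; 420x560 float32, m along the optical axis (not along the pixel's ray), 0 where there is no reading.
- manip.calibration(name): a dict with "mtx" (3x3 intrinsics, pixels), "pose" (4x4, takes a point from camera to world coordinates); the wrist camera has in their place "mount" (4x4, takes a point from camera to tool coordinates, whose origin is the TCP and whose axes are the tool frame's). Camera axes: x right, y up, looking along -z (the intrinsics and any distortion apply to the point x, -y, -z); pixel columns grow to the right and rows downward; lengths in m; the calibration is good to about 2 mm. The wrist camera is an equidistant fisheye: a pixel r from the principal point sees the ray r / f radians off the axis. A picture is of the moment at which its call begins: read the wrist's pose just before it. calibration takes no time and is no camera call.
A pose or a line that the arm cannot do raises manip.IKError and nothing moves.
- manip.job_done(): hands the job in, once; it reports no verdict.
The state is a dict: "time": time; "joints": joint angles; "joint_vel": joint speeds; "tau": joint torques, N m; "tool_pos": TCP position; "orientation": TCP orientation; "ft_force": force on the tool from outside, world axes, zero at the start; "wrist_torque": the same for the moment, N m; "grip_width": opening from 0.0 (shut) to 1.0 (fully open).
Only numpy, scipy, OpenCV 4.12 (cv2) and the standard library are available. Lean on these libraries where they do the work, as an engineer would, in place of code of your own. Each camera call takes 0.05 s, during which the arm holds its last target. There are 200 camera calls.

TASK

Rebuild the pool filter whose base stands on the counter: put the flanged support over the spine onto the sprung seat, flange down, then the grooved disc pack on top of it, and then the winged cap. Feel for the position where the cap drops over the spine's cross pin, press it down against the spring and turn it clockwise until the pin locks it, so that it stays down by itself when you let go. Do not force anything, for hard pressing cracks the plastic, and leave the other things on the counter where they are.

Things in the scene. Friction and masses are not known exactly. Their poses are not given: they have to be found in the camera images.
- filter: Filter base, dark plastic, fixed on the counter: foot 110 x 130 mm, flange 116 mm across with its top 66 mm up, two ports with white nuts along its own +y and -y (ends 80 mm from the axis, tops 58 mm high). Origin on its vertical axis at the counter, z up. White spine in the middle: 39 mm thick up to 112 mm above the counter, then a cone to a 16 mm neck (from 132 to 149 mm).
- pin_centre (a point): Middle of the steel cross pin through the neck, on the axis, 145.5 mm above the counter. The pin is a level square bar, 6 x 6 mm, 37 mm long. The spine does not turn, but it is screwed in differently on each filter: the pin lies within 0.85 rad either way of the base's x axis. This entry has the base's axes, NOT the pin's: the pin's angle is not measured; see it or feel for it.
- seat_top (a point): Point on the filter's axis at the top face of the unloaded sprung seat, 80 mm above the counter, fixed to the base. The seat is a grey ring, 68 mm across with a 44 mm hole, round the foot of the spine.
- seat (a joint): How far the sprung seat is pressed down, in m: 0 unloaded, 0.010 at its stop. The spring takes 6 N to start and 1 N more per mm: about 10.5 N with the cap locked, 16 N at the stop.
- support: Filter support, grey plastic: flange 66 mm across and 6 mm thick, on it a collar 53 mm across and 18 mm high (24 mm in all), through hole 42 mm. Grip the collar. Origin: centre of the flange's underside, z up. About 90 g.
- discs: Disc pack, dark plastic: ring of grooved discs, 58 mm across, 36 mm high, through hole 42 mm. Origin: centre of its underside, z up. About 130 g.
- cap: Bayonet cap, grey plastic, 90 g: skirt 54 mm across, open below, roof top 24 mm above the rim, a wing on the roof. Origin: centre of the lower rim, z up, x along the wing. In place, it drops over the pin until its rim meets the disc pack (rim 140 mm above the counter), then goes 8 mm farther against the spring (10 at most); turned and let up, it locks with the rim 135.5 mm up.
- wing (a point): Middle of the cap's wing (grip bar), 36 mm above the rim. The wing is 48 mm long along x, 14 mm thick along y, from 24 to 48 mm above the rim.
- slots (a point): Middle of the cap's bayonet, 3 mm above the rim. The pin enters two slots that lie along the cap's x, under the wing's ends (1.6 mm or 0.11 rad of error either way still enters). Off the slots the cap rests on the pin, rim 145.5 mm up. Pressed past 1.5 mm ridges (rim below 134), turn it clockwise from above by about 0.9 rad: from 0.75 rad past the slots the pin is behind the ridges; end stop at 1.08.
- bowl: Bystander: clear open bowl of the filter, 114 mm rim, 150 mm high. Origin under its middle.
- nut: Bystander: white union nut, ring 60 mm diameter, 22 mm high, hole 42 mm. Origin under its middle.
- band: Bystander: dark clamp band lying flat, ring 132 mm diameter, 14 mm high. Origin under its middle.
- elbow: Bystander: white pipe elbow, legs 58 mm along its own x and y, 40 mm high.
- cup: Bystander: red plastic cup, 84 mm rim, 110 mm high.
- driver: Bystander: screwdriver lying on the counter.
There are look-alikes about, which are no part of the job. Leave any red look-alike of the cap alone.

How it is judged:
On the way, in this order (a step that is already met when the one before it is completed fails the run):
1. the support is seated on the sprung seat, flange down (horizontal distance between support and filter below 0.004 m and z of support in the frame of filter between 0.066 and 0.082 m and angle between support's own z axis and vertical below 0.08 rad), for 0.2 s.
2. the disc pack is seated on the support (horizontal distance between discs and filter below 0.004 m and z of discs in the frame of support between 0.022 and 0.026 m and z of discs in the frame of filter below 0.106 m), for 0.2 s.
3. the cap, entered on the cross pin, presses the stack down against the spring (horizontal distance between cap and filter below 0.005 m and z of cap in the frame of filter below 0.1345 m and value of joint seat above 0.005 m), for 0.1 s.
At the end, for the whole second after the job is handed in: The support sits flange down on the seat and the disc pack on the support (both within 4 mm of the filter's axis), and the cap, let go, is locked under the pin: upright, at rest, within 5 mm of the axis, its rim 130 to 137.5 mm above the counter, holding the seat at least 2.5 mm down (horizontal distance between each of support, discs and filter below 0.004 m and angle between each of support, cap's own z axis and vertical below 0.08 rad and z of discs in the frame of support between 0.022 and 0.026 m and horizontal distance between cap and filter below 0.005 m and z of cap in the frame of filter between 0.13 and 0.1375 m and value of joint seat above 0.0025 m and linear speed of cap below 0.01 m/s); the robot touches nothing.
It fails at once if the cap is forced on the pin or the spine (more than 50 N) (contact force between cap and filter above 50 N).
It fails at once if the support or the disc pack is forced on the seat or the spine (more than 40 N) (contact force between any of support, discs and filter above 40 N).
It fails at once if another thing on the counter is moved by more than 30 mm (distance of any of bowl, nut, band, elbow, cup, driver from where it was at the start of the episode above 0.03 m).
It also fails if it takes over 72 s, if anything falls off the work surface, if the arm or the gripper's body presses on something with over 40 N, if the wrist force passes 120 N, or if a joint passes its speed limit or range.

## Working session

There is one attempt and no reset: what is moved stays moved. The work goes in short steps, each a Python script; the robot and the scene stay as the last script left them, time stands still between calls to the robot, and variables do not carry over. Pictures are saved under pics/ and viewed, about 8 in all and at most 12, crops included, and the job is handed in when it is done.

```bash
ls; mkdir -p pics; cat > h.py <<'E'
import numpy as np, cv2
from station import manip
def snap(name,f=None):
    s=manip.state(); im,d=manip.camera(name)
    if f: cv2.imwrite('pics/'+f,im[:,:,::-1])
    return s,im,d
E
python3 - <<'E'
from h import *
for n in('scene','top'):
    s,im,d=snap(n,n+'0.png'); np.savez(n+'0.npz',im=im,d=d)
    c=manip.calibration(n); print(n,c)
print(manip.calibration('wrist')); print(s['time'],s['ft_force'],manip.finger_overhang)
E
```

```text
pics
scene {'mtx': array([[387.0220349 ,   0.        , 280.74599894],
       [  0.        , 387.0220349 , 204.43414074],
       [  0.        ,   0.        ,   1.        ]]), 'pose': array([[-0.68469951, -0.57034771,  0.45375111,  0.92362957],
       [ 0.72871793, -0.52504248,  0.43965962,  0.42572949],
       [-0.01252025,  0.63169129,  0.77511893,  0.82979711],
       [ 0.        ,  0.        ,  0.        ,  1.        ]])}
top {'mtx': array([[514.44493429,   0.        , 274.76356766],
       [  0.        , 514.44493429, 210.30657308],
       [  0.        ,   0.        ,   1.        ]]), 'pose': array([[-0.01129311,  0.99553745, -0.09368915,  0.35386429],
       [-0.99992606, -0.01166584, -0.00343169, -0.00284881],
       [-0.00450934,  0.09364347,  0.99559558,  1.61325538],
       [ 0.        ,  0.        ,  0.        ,  1.        ]])}
{'mtx': array([[325.1922621 ,   0.        , 278.55835325],
       [  0.        , 325.1922621 , 211.17756345],
       [  0.        ,   0.        ,   1.        ]]), 'mount': array([[ 9.99999685e-01,  5.26271875e-04, -5.94067108e-04,
        -2.78830629e-04],
       [ 3.55528402e-04, -9.66269346e-01, -2.57533347e-01,
        -7.10392369e-02],
       [-7.09561394e-04,  2.57533055e-01, -9.66269229e-01,
        -1.58212870e-01],
       [ 0.00000000e+00,  0.00000000e+00,  0.00000000e+00,
         1.00000000e+00]])}
0.05 [-0.55245415  0.18126936 -0.68478181] 0.008
```

View pics/top0.png

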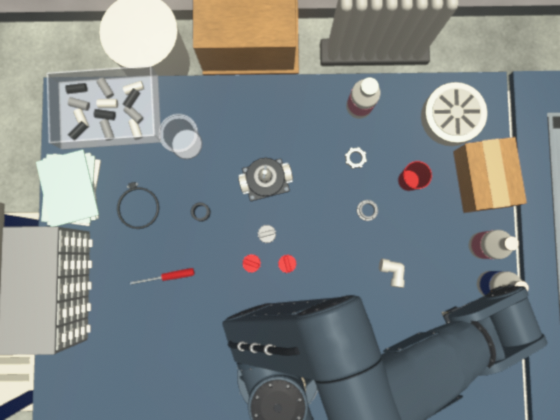

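View pics/scene0.png

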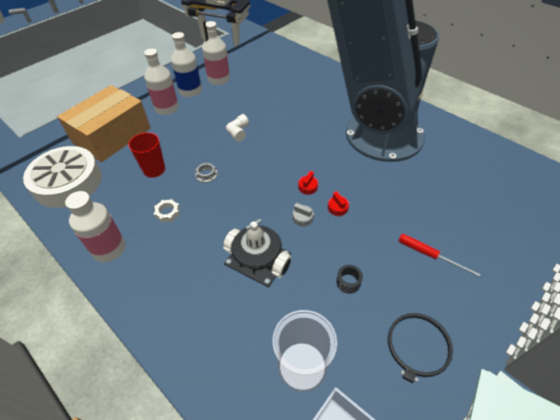

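```bash
cat >> h.py <<'E'
from scipy.spatial.transform import Rotation as R
def pose(s):
    T=np.eye(4); w,x,y,z=s['orientation']; T[:3,:3]=R.from_quat([x,y,z,w]).as_matrix(); T[:3,3]=s['tool_pos']; return T
def rays(name,px,s=None):
    """px (n,2) col,row -> origin, directions (n,3) with unit optical depth"""
    c=manip.calibration(name); px=np.atleast_2d(np.float64(px)); K=c['mtx']
    u=(px-K[:2,2])/[K[0,0],K[1,1]]
    if name=='wrist':
        r=np.linalg.norm(u,axis=1,keepdims=True)+1e-12; u=u*np.tan(r)/r; T=pose(s)@c['mount']
    else: T=c['pose']
    d=np.c_[u[:,0],-u[:,1],-np.ones(len(u))]@T[:3,:3].T
    return T[:3,3],d
def onplane(name,px,z,s=None):
    o,d=rays(name,px,s); return o+d*((z-o[2])/d[:,2])[:,None]
def cloud(name,d,s=None):
    h,w=d.shape; g=np.stack(np.meshgrid(np.arange(w),np.arange(h)),-1).reshape(-1,2)
    o,r=rays(name,g,s); P=o+r*d.reshape(-1,1); P[d.reshape(-1)==0]=np.nan
    return P.reshape(h,w,3)
def down(yaw):
    """tool down, tool x at angle yaw from world x"""
    q=(R.from_euler('z',yaw)*R.from_euler('x',np.pi)).as_quat(); return [q[3],q[0],q[1],q[2]]
E
python3 - <<'E'
from h import *
z=np.load('top0.npz'); d=z['d']; im=z['im']; P=cloud('top',d)
for n,(u,v),h in [('filter',(265,172),.15),('cap',(267,234),.048),('discs',(201,212),.036),('support',(368,210),.024),('nut',(356,157),.022),('red1',(251,263),.048),('red2',(288,263),.048)]:
    p=P[v-14:v+15,u-14:u+15]; q=p[p[...,2]>.008]; print(n,onplane('top',(u,v),h)[0].round(3),'n',len(q),np.nanmax(q[:,2]).round(3),((q.min(0)+q.max(0))/2).round(3),(np.ptp(q,axis=0)).round(3))
print('counter z',np.nanmedian(P[300:310,60:160,2]), P[320:330,120:200,2].mean())
s=manip.state(); print(R.from_quat(np.roll(s['orientation'],-1)).as_matrix().round(2))
for y in(0,1.57,-1.57,3.1): print(y,manip.ik([.42,.0,.33],down(y)))
E
```

```text
filter [0.603 0.029 0.15 ] n 801 0.155 [0.619 0.031 0.082] [0.097 0.087 0.147]
cap [0.429 0.027 0.048] n 255 0.056 [0.423 0.025 0.032] [0.072 0.081 0.048]
discs [0.5   0.23  0.036] n 187 0.047 [0.501 0.229 0.028] [0.072 0.078 0.039]
support [ 0.501 -0.286  0.024] n 160 0.036 [ 0.501 -0.292  0.022] [0.084 0.074 0.028]
nut [ 0.668 -0.254  0.022] n 221 0.033 [ 0.671 -0.258  0.02 ] [0.09  0.086 0.025]
red1 [0.342 0.076 0.048] n 260 0.055 [0.341 0.078 0.032] [0.08  0.087 0.047]
red2 [ 0.341 -0.036  0.048] n 261 0.058 [ 0.334 -0.032  0.033] [0.074 0.078 0.049]
counter z 0.0017380971739089368 nan
[[ 0.4  -0.92 -0.  ]
 [-0.92 -0.4   0.  ]
 [-0.   -0.   -1.  ]]
0 [-1.10941725e-01  5.80998547e-03  1.81181656e+00 -4.44089210e-16
  1.32396611e+00 -1.10941725e-01]
1.57 [-0.11094173  0.00580999  1.81181656  0.          1.32396611 -1.68094173]
-1.57 [-1.10941725e-01  5.80998547e-03  1.81181656e+00 -4.44089210e-16
  1.32396611e+00  1.45905827e+00]
3.1 None
```

```bash
python3 - <<'E'
from h import *
print(manip.state()['time'])
ims=[]
for n,p in [('support',(.499,-.289,.2)),('cap',(.427,.026,.2)),('filter',(.61,.03,.28)),('discs',(.50,.23,.2))]:
    manip.move_ptp(list(p),down(1.57)); s,im,d=snap('wrist'); np.savez('w_'+n+'.npz',im=im,d=d,s=np.array([s],dtype=object)); ims.append(im[60:360,80:480]); print(n,s['time'],s['tool_pos'])
m=np.vstack([np.hstack(ims[:2]),np.hstack(ims[2:])]); cv2.imwrite('pics/w1.png',m[:,:,::-1])
E
```

```text
0.1
support 1.9167 [ 0.49878238 -0.28935782  0.20003719]
cap 3.1917 [0.42758808 0.02535338 0.20011555]
filter 4.0583 [0.60918216 0.0295682  0.27911147]
discs 5.0667 [0.50074244 0.22941267 0.2005982 ]
```

View pics/w1.png

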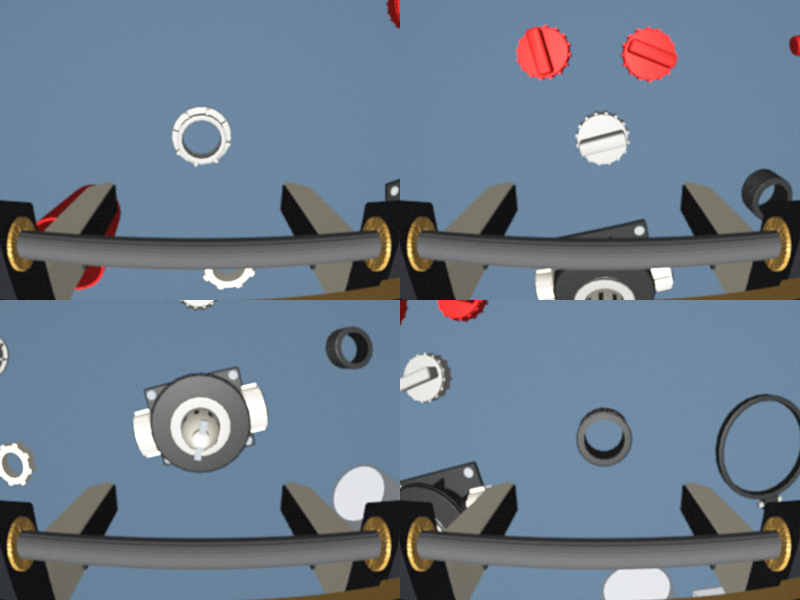

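```bash
cat > meas.py <<'E'
from h import *
out=[]
for n,c0,hs in [('support',(282,196),(.006,.024)),('cap',(282,198),(.024,.048)),('discs',(284,196),(.036,)),('filter',(280,182),(.066,))]:
    z=np.load('w_'+n+'.npz',allow_pickle=True); s=z['s'][0]; P=cloud('wrist',z['d'],s); im=z['im']
    hsv=cv2.cvtColor(im,cv2.COLOR_RGB2HSV)
    bg=(abs(hsv[...,0].astype(int)-105)<12)&(hsv[...,1]>70)&(hsv[...,2]>90); m=(~bg).astype(np.uint8)
    k,l,st,ce=cv2.connectedComponentsWithStats(m); lab=l[c0[1]-20:c0[1]+20,c0[0]-30:c0[0]+30]; b=np.bincount(lab[lab>0]).argmax(); M=l==b
    q=P[M]; q=q[~np.isnan(q[:,0])]; hist=np.histogram(q[:,2],bins=np.arange(-.006,.16,.004)); print(n,st[b],[(round(e*1000),int(c)) for c,e in zip(*hist) if c>15])
    cn=max(cv2.findContours(M.astype(np.uint8),0,cv2.CHAIN_APPROX_NONE)[0],key=len)[:,0]
    for h in hs:
        w=onplane('wrist',cn,h,s)[:,:2].astype(np.float32); c,r=cv2.minEnclosingCircle(w); print('  contour at z',h,np.round(c,4),'r',round(r,4), cv2.fitEllipse(w))
    out.append(cv2.resize(im[c0[1]-60:c0[1]+60,c0[0]-75:c0[0]+75],(400,300),interpolation=cv2.INTER_CUBIC))
    if n=='support': 
        t=q[(q[:,2]>.02)]; print('  top',cv2.minEnclosingCircle(t[:,:2].astype(np.float32)))
cv2.imwrite('pics/w2.png',np.vstack([np.hstack(out[:2]),np.hstack(out[2:])])[:,:,::-1])
E
python3 meas.py
```

```text
support [ 251  166   61   62 2010] [(-2, 286), (2, 343), (6, 353), (10, 74), (14, 168), (18, 94), (22, 679)]
  contour at z 0.006 [ 0.5049 -0.287 ] r 0.0354 ((0.5037835836410522, -0.28669559955596924), (0.06683069467544556, 0.06761083751916885), 95.63440704345703)
  contour at z 0.024 [ 0.5009 -0.2871] r 0.0336 ((0.49989593029022217, -0.28680893778800964), (0.06341564655303955, 0.0641559287905693), 95.63467407226562)
  top ((0.5037927031517029, -0.2867046296596527), 0.026583606377243996)
cap [ 255  170   56   56 2349] [(-2, 157), (2, 30), (6, 23), (10, 31), (14, 30), (18, 100), (22, 1141), (26, 31), (30, 33), (34, 40), (38, 38), (42, 70), (46, 605)]
  contour at z 0.024 [0.4313 0.0292] r 0.0304 ((0.43128612637519836, 0.02896786667406559), (0.05663956329226494, 0.05839352682232857), 91.03585052490234)
  contour at z 0.048 [0.4259 0.029 ] r 0.0282 ((0.42591172456741333, 0.028737064450979233), (0.05257320776581764, 0.05420125275850296), 91.03581237792969)
discs [ 256  168   57   59 1739] [(-2, 56), (2, 49), (6, 56), (10, 63), (14, 65), (18, 64), (22, 75), (26, 64), (30, 85), (34, 1155)]
  contour at z 0.036 [0.5012 0.235 ] r 0.031 ((0.5013665556907654, 0.2345530092716217), (0.056328654289245605, 0.060682691633701324), 93.14523315429688)
filter [  212   127   137   106 10421] [(-2, 168), (2, 22), (6, 548), (10, 171), (30, 80), (34, 115), (38, 61), (42, 70), (46, 45), (50, 429), (54, 583), (58, 491), (62, 2042), (66, 2803), (74, 30), (78, 1386), (82, 21), (86, 18), (94, 17), (98, 17), (102, 21), (106, 17), (110, 125), (114, 196), (118, 166), (122, 124), (126, 102), (130, 55), (142, 24), (146, 356), (150, 22)]
  contour at z 0.066 [0.6014 0.0308] r 0.0804 ((0.600037157535553, 0.03110698238015175), (0.11531491577625275, 0.1583966612815857), 14.1557035446167)
```

View pics/w2.png

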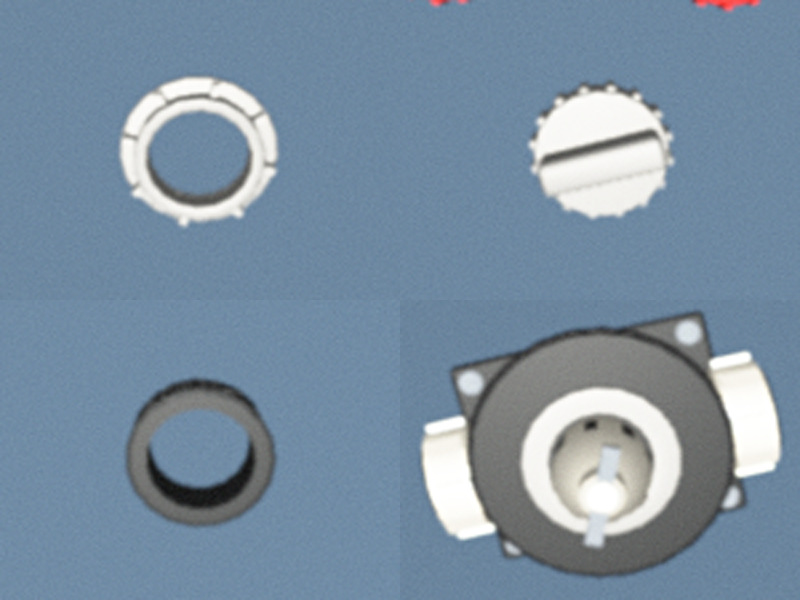

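```bash
cat >> h.py <<'E'
def circ(q):
    A=np.c_[2*q,np.ones(len(q))]; x=np.linalg.lstsq(A,(q**2).sum(1),rcond=None)[0]; return x[:2],np.sqrt(x[2]+x[0]**2+x[1]**2)
def hullcirc(q):
    return circ(cv2.convexHull(q.astype(np.float32))[:,0].astype(float))
E
python3 - <<'E'
from h import *
def ld(n,c,r):
    z=np.load('w_'+n+'.npz',allow_pickle=True); s=z['s'][0]; P=cloud('wrist',z['d'],s).reshape(-1,3); P=P[~np.isnan(P[:,0])]
    return P[np.linalg.norm(P[:,:2]-c,axis=1)<r]
def sl(P,a,b): return P[(P[:,2]>a)&(P[:,2]<b),:2]
P=ld('support',(.5038,-.2867),.045); print('sup',hullcirc(sl(P,.022,.027)),hullcirc(sl(P,.003,.009)))
P=ld('discs',(.5012,.2345),.045); print('discs',hullcirc(sl(P,.033,.039)))
P=ld('cap',(.431,.029),.04); print('cap',hullcirc(sl(P,.02,.027))); w=sl(P,.045,.051); print('wing',cv2.minAreaRect(w.astype(np.float32)))
P=ld('filter',(.60,.031),.09); print('flange',hullcirc(sl(P,.063,.069)),'seat',hullcirc(sl(P,.077,.083)))
w=sl(P,.1435,.16); r=cv2.minAreaRect(w.astype(np.float32)); print('neck+pin',r,len(w)); c=w-w.mean(0); e,v=np.linalg.eigh(c.T@c); print(w.mean(0),np.arctan2(v[1,1],v[0,1]))
z=np.load('w_filter.npz',allow_pickle=True);s=z['s'][0]
# pin ends in pixels from crop (origin 205,122; scale 8/3)
e=np.array([[612,446-300],[593,545-300]],float); e[:,0]-=400; e=e*3/8+[205,122]
E=onplane('wrist',e,.1485,s); print(e,E,np.linalg.norm(E[1]-E[0]),np.arctan2(*(E[0]-E[1])[1::-1]))
E
```

```text
sup (array([ 0.50360021, -0.28668714]), np.float64(0.026096251512851824)) (array([ 0.50356887, -0.28676115]), np.float64(0.03266935893553952))
discs (array([0.50333456, 0.23480449]), np.float64(0.02884711816124534))
cap (array([0.43260757, 0.02914282]), np.float64(0.028365554109387202))
wing ((0.4326411485671997, 0.029104158282279968), (0.014086544513702393, 0.04788145795464516), 15.011402130126953)
flange (array([0.60429851, 0.03118546]), np.float64(0.058036069246531874)) seat (array([0.6041511 , 0.03101012]), np.float64(0.0337287326002719))
neck+pin ((0.6043789386749268, 0.030867451801896095), (0.014757374301552773, 0.037248726934194565), 89.87406921386719) 399
[0.60384458 0.03112677] 2.9700941520450956
[[284.5   176.75 ]
 [277.375 213.875]] [[0.58253706 0.03490766 0.1485    ]
 [0.6170403  0.02842793 0.1485    ]] 0.03510642250609445 2.9559542665155725
```

```bash
cat >> h.py <<'E'
AX=np.array([.6042,.0311])
def f(): return np.array(manip.state()['ft_force'])
def lower(xy,z0,z1,fmax,step=.001,v=.03,f0=None):
    """go down in steps till the upward push passes fmax; returns z, force change"""
    f0=f() if f0 is None else f0; z=z0; df=np.zeros(3)
    while z>z1+1e-6:
        z=max(z-step,z1); manip.move_linear([*xy,z],velocity=v); df=f()-f0
        if df[2]>fmax: break
    return z,df
E
cat > ring.py <<'E'
from h import *
import sys
xy,zg,op,zt,clear=[(np.array([.5036,-.2867]),.017,.85,.0982,.195),(np.array([.5033,.2348]),.022,.85,.127,.20)][int(sys.argv[1])]
q=down(1.57); p=manip.state()['tool_pos']
manip.grip(op); manip.move_linear([p[0],p[1],.26],velocity=.3) if p[2]<.25 else None
manip.move_ptp([*xy,.12],q); manip.move_linear([*xy,zg],velocity=.12); manip.grip(0,20)
s=manip.state(); print('grip',s['grip_width']*93,s['time'],f())
manip.move_linear([*xy,.22],velocity=.25); manip.move_ptp([*AX,.23],q); manip.move_linear([*AX,clear-.02],velocity=.2); manip.dwell(.2)
f0=f(); print('held',f0); z,df=lower(AX,clear-.02,zt+.003,4,step=.004,v=.06,f0=f0); print('z',z,df)
if z<=zt+.0031: z,df=lower(AX,z,zt-.002,3,f0=f0); print('z',z,df,manip.state()['tool_pos'])
print(manip.state()['time'])
E
python3 ring.py 0
```

```text
grip 52.93580109612651 9.45 [-0.50818431  0.81013349  2.53061313]
held [ 1.11170425  0.80503837 -0.73570546]
z 0.1012 [-0.36993511 -0.99772714 -0.13367321]
z 0.0962 [-2.83654098 -0.88292498  5.65054237] [0.60435523 0.0310958  0.09660181]
18.2917
```

```bash
python3 - <<'E' && python3 ring.py 1
from h import *
manip.grip(.85); manip.move_linear([*AX,.27],velocity=.3)
s,im,d=snap('wrist'); P=cloud('wrist',d,s).reshape(-1,3); P=P[np.linalg.norm(P[:,:2]-AX,axis=1)<.07]
for a,b in((.082,.09),(.1,.107)):
    q=P[(P[:,2]>a)&(P[:,2]<b),:2]; print(a,len(q),hullcirc(q) if len(q)>10 else '')
print(s['time'])
E
```

```text
0.082 653 (array([0.60412804, 0.03076781]), np.float64(0.03265088179296524))
0.1 746 (array([0.6043485, 0.0308899]), np.float64(0.026176958593978006))
19.6667
grip 57.619796364424886 22.4417 [-0.58498209 -0.59827919  4.34666373]
held [ 0.37309511  0.31369797 -1.20638637]
z 0.13 [-0.07181456 -0.61609991 -0.53994793]
z 0.126 [-1.34096878 -0.3126991   3.04823294] [0.60437482 0.03111492 0.12634092]
29.1417
```

```bash
python3 - <<'E'
from h import *
manip.grip(.85); manip.move_linear([*AX,.27],velocity=.3)
s,im,d=snap('wrist'); P=cloud('wrist',d,s).reshape(-1,3); P=P[np.linalg.norm(P[:,:2]-AX,axis=1)<.045]
q=P[(P[:,2]>.137)&(P[:,2]<.1425),:2]; print('disc top',len(q),hullcirc(q))
q=P[(P[:,2]>.1445),:2]; c=q-q.mean(0); e,v=np.linalg.eigh(c.T@c); print('pin',len(q),q.mean(0),np.arctan2(v[1,1],v[0,1]),cv2.minAreaRect(q.astype(np.float32)))
C=np.array([.4326,.0291]); Y=.262
manip.move_ptp([*C,.15],down(Y)); manip.grip(.5); manip.move_linear([*C,.0335],velocity=.12); manip.grip(0,45)
s=manip.state(); print('grip',s['grip_width']*93,s['time'],s['tool_pos'])
manip.move_linear([*C,.24],velocity=.25); manip.move_ptp([*AX,.24],down(1.392)); manip.move_linear([*AX,.188],velocity=.15); manip.dwell(.2)
f0=f(); np.save('f0.npy',f0); z,df=lower(AX,.188,.1725,3.5,f0=f0); s=manip.state(); print('z',z,'rim',s['tool_pos'][2]-.0335,df,s['tool_pos'],s['time'])
E
```

```text
disc top 1478 (array([0.60419637, 0.03108006]), np.float64(0.028772694353102483))
pin 34532 [0.5830905  0.03223439] 1.5975395040467355 ((0.5972992777824402, 0.031081289052963257), (0.050943560898303986, 0.08810681104660034), 0.8599445223808289)
grip 13.848842227273916 34.05 [0.43266921 0.029093   0.03357928]
z 0.1725 rim 0.1391894752627166 [-0.19178393 -0.80906387  3.09480759] [0.60434039 0.03109247 0.17268948] 40.7583
```

```bash
python3 - <<'E'
from h import *
f0=np.load('f0.npy')
z,df=lower(AX,.1725,.1652,22,f0=f0); s=manip.state(); print('press',z,'rim',s['tool_pos'][2]-.0335,df,s['time']); manip.dwell(.3)
if s['tool_pos'][2]-.0335<.1335:
    for a in np.arange(.1,.96,.1):
        manip.move_linear([*AX,z],velocity=.05,frame=down(1.392-a)) if 0 else manip.move_ptp([*AX,z],down(1.392-a))
        s=manip.state(); df=f()-f0; print(round(a,2),(s['tool_pos'][2]-.0335).round(4),df.round(1),np.round(s['wrist_torque'],2),round(s['time'],1))
        if df[2]>30 or abs(s['wrist_torque'][2])>2.5: break
E
```

```text
press 0.1652 rim 0.13240490758280712 [-1.07797222  0.3778438  10.83080812] 42.7583
0.1 0.1325 [-0.9 -1.   9.9] [-0.02  0.1  -0.15] 43.3
0.2 0.1326 [ 0.1 -0.3 10.3] [-0.01 -0.04 -0.13] 43.6
0.3 0.1326 [ 0.  -0.1 10.2] [-0.05 -0.02 -0.03] 43.8
0.4 0.1326 [-0.3 -0.1 10.1] [ 0.01 -0.04 -0.09] 44.1
0.5 0.1326 [ 0.3 -0.1 10.5] [-0.05 -0.07 -0.16] 44.3
0.6 0.1326 [-0.4 -0.3 10.1] [-0.04 -0.1  -0.09] 44.6
0.7 0.1326 [ 1.   0.1 10.2] [-0.08 -0.08 -0.08] 44.8
0.8 0.1326 [-0.1  0.3  9.6] [-0.04 -0.04 -0.1 ] 45.1
0.9 0.1326 [0.8 0.2 9.7] [-0.03 -0.05 -0.15] 45.3
```

```bash
python3 - <<'E'
from h import *
f0=np.load('f0.npy'); z=.1652
for dz in(.001,.002,.003,.004):
    manip.move_linear([*AX,z+dz],velocity=.02); s=manip.state(); print((s['tool_pos'][2]-.0335).round(4),(f()-f0).round(1))
manip.grip(.5); manip.move_linear([*AX,.27],velocity=.2); manip.dwell(.3)
s,im,d=snap('wrist'); P=cloud('wrist',d,s).reshape(-1,3); P=P[np.linalg.norm(P[:,:2]-AX,axis=1)<.04]
w=P[(P[:,2]>.17)&(P[:,2]<.195)]; print('wing z',np.median(w[:,2]),cv2.minAreaRect(w[:,:2].astype(np.float32)))
r=P[(P[:,2]>.15)&(P[:,2]<.167)]; print('roof z',np.median(r[:,2]),hullcirc(r[:,:2]))
cv2.imwrite('pics/end.png',im[:,:,::-1]); print(s['time'])
E
```

```text
0.1335 [ 0.8 -0.2  9.2]
0.1344 [ 0.3 -0.2  8.5]
0.1353 [1.6 0.1 7.1]
0.1357 [ 4.  -0.   2.2]
wing z 0.1834944849424103 ((0.6043159365653992, 0.031189363449811935), (0.013732402585446835, 0.047852274030447006), 28.380741119384766)
roof z 0.15974197358658873 (array([0.6046186 , 0.03106856]), np.float64(0.02865166291481587))
47.9833
```

View pics/end.png

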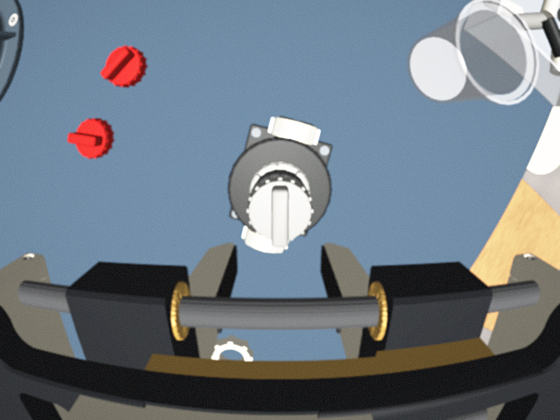

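The picture shows the cap at about (280,205), upright on the stack, with the red caps undisturbed at the left. The wing top is at 183.5 mm, so the rim is at 135.5 mm, and the cap has turned 0.9 rad past the pin. It is locked.

```bash
python3 -c "
from h import *
manip.job_done(); print(manip.state()['time'])"
```

```text
the job is handed in; nothing more can be done
the job is handed in; nothing more can be done
```

The filter is rebuilt and handed in at about 48 s of the 72 s allowed. The hand-in gives no verdict, so the result rests on my own checks:

- **Support:** it went flange down onto the sprung seat. Measured afterwards, it was within 0.4 mm of the axis, at the expected heights.
- **Disc pack:** it sits on the support, within about 0.1 mm of the axis. It met the support where expected, with its underside 104 mm up.
- **Cap:** I set its slots to the pin angle seen in the wrist camera (about -0.18 rad in the world frame), and it dropped over the pin at the first try. I pressed it down to a rim height of 132.4 mm with about 11 N at the wrist, then turned it 0.9 rad clockwise.
- **After letting go:** the rim stayed at 135.5 mm, as it should when locked. The cap was within 0.5 mm of the axis, and the wing stood about 0.9 rad past the pin.

The steady contact forces I read stayed below about 11 N. The bystanders in the last wrist picture looked undisturbed, but I did not measure each one.

One check failed: a second reading of the pin angle was spoiled because the gripper's own parts were in the depth data. I used the earlier reading, and the cap's fit confirmed it.

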